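# Re-zero the wind-up microphone pillar and hold it two turns up

## Task

Set the height of the wind-up microphone pillar: take the upright black handle on its hand wheel, wind the wheel clockwise (seen from above) until you feel it come up firmly against its bottom stop, then wind it back anticlockwise exactly two full turns. Finish while still gripping the handle there, holding the wheel still so that the pillar can be locked: do not let go at the end. Leave everything else on the desk where it is.

Things in the scene. Friction and masses are not known exactly. Their poses are not given: they have to be found in the camera images.
- handle: upright black cylindrical handle, 22 mm diameter and 50 mm tall, standing on the rim of the hand wheel 55 mm from the wheel's axis; origin at its centre, half-way up; z up. It spins freely about its own upright axis, so a gripper can hold it at one constant orientation while carrying it round the circle. Its underside stands 6 mm above the rim of the wheel (its 26 mm round boss comes up to 2 mm below the handle).
- hub (a point): centre of the top of the hub of the level aluminium hand wheel (122 mm across, three spokes), on the wheel's upright axis, about 96 mm above the desk; the handle's centre circles this axis at a radius of 55 mm, 29 mm above this point. The wheel top is otherwise clear: nothing on it is higher than 2 mm above this point except the handle.
- wheel (a joint): turning angle of the hand wheel in rad, counted over several turns, growing anticlockwise seen from above (one turn = 6.283), which raises the microphone 18 mm a turn. Its zero has no meaning; the bottom stop lies between half a turn and one and a half turns clockwise of the start and has to be felt. The wheel turns against about 1 to 2 N at the handle, stays where it is left, and the stop is hard. From the stop it can be wound up almost three turns.
- pillar: fixed microphone pillar; origin on the desk under the wheel's axis, its y axis points from the wheel to the column. Steel foot plate 170 x 330 x 12 mm, grey gear box 90 x 90 mm up to 62 mm under the wheel; the column (46 mm across, 190 mm high) with the rising tube and a gooseneck microphone (up to 440 mm high) stands 190 mm from the wheel's axis along +y, the microphone pointing further that way.
- stopwatch: round steel stopwatch lying flat, 54 mm across, 14 mm high; origin at the centre of its underside. Bystander: leave it alone.
- memo_block: white paper memo block, 76 x 76 x 30 mm high; origin at the centre of its underside. Bystander: leave it alone.
- pencil_cup: empty grey pencil cup, 72 mm across the rim, 85 mm high; origin at the centre of its underside. Bystander: leave it alone.
- remote: black remote control lying flat, 46 x 130 x 18 mm high; origin at the centre of its underside. Bystander: leave it alone.
- tape_roll: roll of clear tape lying flat, 90 mm outside, 20 mm high; origin at the centre of its underside. Bystander: leave it alone.
- mug: white mug, 80 mm across, 90 mm high; origin at the centre of its underside. Bystander: leave it alone.
- clip_tray: small open grey clip tray, 90 x 70 x 22 mm high; origin at the centre of its underside. Bystander: leave it alone.

How it is judged:
By the outcome, as a careful person would: the job done as asked, in the order asked, and still so for the second after the job is handed in, while the arm keeps its last pose, push and grip.
It also fails if it takes over 72 s, if anything falls off the work surface, if the arm or the gripper's body presses on something with over 40 N, if the wrist force passes 120 N, or if a joint passes its speed limit or range.

## Robot

A 6-joint arm with a two-finger parallel gripper is mounted at the origin on the work surface. World frame = base frame: x ahead of the robot, y to its left, z up, the work surface at z = 0. Lengths are in mm, angles in rad, forces in N, time in s.
With the tool pointing down it reaches from about 300 to 775 mm from the base axis. Payload 14.6 kg.
Tool frame: the origin (TCP) lies midway between the tips of the shut fingers; the grasp point (between the pads) lies 19 mm behind it (manip.grasp_offset is the distance from the TCP to the grasp point, in mm); z points along the fingers, x is the direction in which the jaws open and shut, and the axes are right-handed (so a half turn about z gives the same grasp; the last joint's range is limited). The gripper opens to 94 mm and grips with 3 to 60 N. Pads are 16 mm wide; open, the fingers measure 119 mm over their backs; the gripper's body (75 mm by 177 mm) begins 78 mm behind the grasp point.
Start: joints at [1.072, 0.3, 1.521, -0, 1.321, -0.067], TCP at [230.175, 499.509, 205.446] pointing down, gripper open.
Joint ranges: [-3.03, 3.03], [-0.79, 2.21], [0.23, 2.52], [-1.04, 4.18], [0, 3.07], [-2.55, 2.55]. Speed limits (rad/s): [2.22, 2.22, 2.57, 3.14, 3.14, 3.14].

## Interface

Orientations are given as a unit quaternion [x, y, z, w].
In Python, from cell import manip gives the robot as it stands. The module is installed in compiled form; this text tells all that it offers.
- The arm moves only by the tool send_rows, never from a script. Its argument "plan" is a list of rows, each an object of numbers: "dx", "dy", "dz": the shift along the tool's x, y, z in mm; "wx", "wy", "wz": the turn, a rotation vector about the tool's x, y, z in degrees; "gripper": the finger opening in mm, from 0 to 94. A call has 1 to 8 rows; each row shifts and turns the commanded pose from where the row before left it, along the tool's axes as they then stand; what a row does not reach is not made up. A row lasts 1/10 s, in which the tool goes at most 50 mm and 8.59 degrees, less where a joint would pass 70% of its speed; a pose out of reach is approached as far as the arm can. A call with a gripper value outside its range is refused whole. The fingers move at their own pace and stop on an object; "squeeze" is the grip in N (left out, the last holds). Time passes only in rows, so rows that do not move let the fingers close. It gives the time, the measured TCP pose, the force and the opening at its end, in the units of the state.
- manip.read_state(): the state, without advancing time (a new reading comes with each control period).
- manip.capture(name): name is "scene" or "top" or "wrist"; returns a dict with "frame" (384x512x3 uint8, red, green, blue), "vertical_fov" (degrees; the focal length in pixels is half the picture's height over the tangent of half this angle, whatever the lens; pixels are square), "cx", "cy" (the principal point, pixels), "rvec" (rotation vector, rad) and "tvec" (3), from world to camera coordinates, as OpenCV has them. Camera axes: x right, y down, z forward; pixel columns grow to the right and rows downward; lengths in mm; the calibration is good to about 2 mm. A picture is of the moment at which its call begins. There is no depth.
- manip.close_job(): hands the job in, once; it reports no verdict.
The state is a dict: "t": time; "joint_pos": joint angles; "dq": joint speeds; "tau": joint torques, N m; "tcp_pos": TCP position; "ee_rot": TCP orientation; "contact_force": force on the tool from outside, world axes, zero at the start; "moment": the same for the moment, N m; "width": finger opening in mm.
Only numpy, scipy, OpenCV 4.12 (cv2) and the standard library are available. Lean on these libraries where they do the work, as an engineer would, in place of code of your own. Each camera call takes 0.05 s, during which the arm holds its last target.

## Working session

There is one attempt and no reset: what is moved stays moved. The work goes in short steps, Python scripts to look and compute and a tool call to move; the robot and the scene stay as the last step left them, time stands still between calls to the robot, and variables do not carry over. Pictures are saved under pics/ and viewed, and the job is handed in when it is done.

Besides the shell and the picture viewer there is one more tool, called after "Request:" as name([rows], argument=value, ...), one row to a line, values as JSON. send_rows: Moves the arm, as the interface text tells. Its arguments: {"type":"object","properties":{"plan":{"type":"array","items":{"type":"object","properties":{"dx":{"type":"number"},"dy":{"type":"number"},"dz":{"type":"number"},"wx":{"type":"number"},"wy":{"type":"number"},"wz":{"type":"number"},"gripper":{"type":"number"}}}},"squeeze":{"type":"number"}},"required":["plan"]}

```bash
mkdir -p pics; python3 - <<'E'
from cell import manip
import cv2,json
print(manip.read_state(), manip.grasp_offset)
import pickle
d={}
for n in ["scene","top","wrist"]:
    c=manip.capture(n); d[n]=c
    cv2.imwrite(f"pics/{n}0.png",c["frame"][:,:,::-1])
    print(n,{k:v for k,v in c.items() if k!="frame"})
pickle.dump(d,open("c0.pkl","wb"))
E
```

```text
{'t': 0.0, 'joint_pos': array([ 1.07239360e+00,  3.00450026e-01,  1.52157632e+00,  5.21696631e-06,
        1.32070302e+00, -6.66222937e-02]), 'dq': array([-4.96817530e-04, -1.05875793e-03, -2.56219820e-05, -3.19827803e-04,
        7.07536526e-04, -1.27097247e-03]), 'tau': array([-2.24111813e-03, -5.31809878e+01, -3.52736092e+01,  7.07219378e-02,
        2.44796398e-02, -6.85586610e-05]), 'tcp_pos': array([230.05592259, 499.28612458, 204.89990662]), 'ee_rot': array([ 8.42166615e-01,  5.39217090e-01, -4.99209639e-04,  2.71708879e-04]), 'contact_force': array([ 0.13934273, -0.82950697,  1.02100206]), 'moment': array([-0.03715159, -0.01512706,  0.04923274]), 'width': 93.91799306469217} 18.8
scene {'vertical_fov': 55.4310894285336, 'cx': 259.98873171954017, 'cy': 193.13638526522686, 'rvec': array([ 2.22421335,  0.75884823, -0.31940492]), 'tvec': array([-395.41972431, -165.41983697, 1069.35402356])}
top {'vertical_fov': 52.18333212889597, 'cx': 255.14737946605686, 'cy': 188.55482015841167, 'rvec': array([ 2.16018206, -2.15945222,  0.11419145]), 'tvec': array([ -22.20011597,  560.2739367 , 1050.0359945 ])}
wrist {'vertical_fov': 64.55700720150428, 'cx': 260.0167914646244, 'cy': 188.69829423891076, 'rvec': array([-2.4306798 , -1.55809263, -0.22482017]), 'tvec': array([-548.52540598,  -30.82221044,  392.96003539])}
```

View pics/scene0.png

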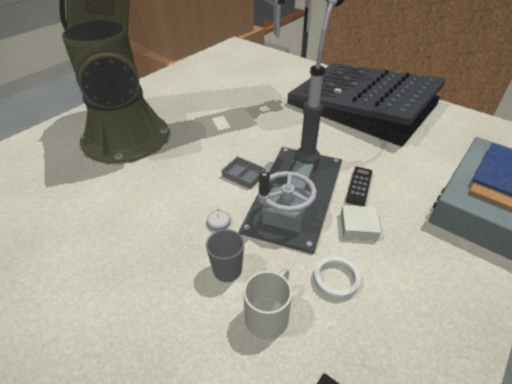

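View pics/top0.png

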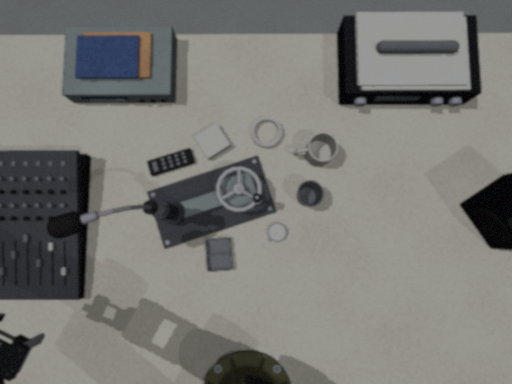

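View pics/wrist0.png

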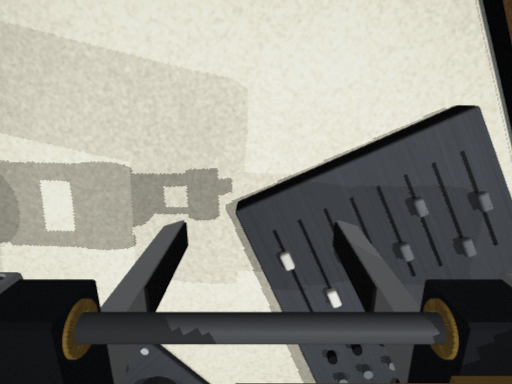

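```bash
cat > h.py <<'E'
import numpy as np,cv2,pickle
def cam(c):
    R=cv2.Rodrigues(c["rvec"])[0]; t=np.array(c["tvec"]); f=192/np.tan(np.radians(c["vertical_fov"]/2))
    return R,t,f
def ray(c,u,v):
    R,t,f=cam(c); d=R.T@np.array([(u-c["cx"])/f,(v-c["cy"])/f,1]); return -R.T@t,d/np.linalg.norm(d)
def plane(c,u,v,z):
    o,d=ray(c,u,v); return o+d*(z-o[2])/d[2]
def proj(c,p):
    R,t,f=cam(c); q=R@np.array(p,float)+t; return np.array([f*q[0]/q[2]+c["cx"],f*q[1]/q[2]+c["cy"]])
def two(c1,p1,c2,p2):
    o1,d1=ray(c1,*p1);o2,d2=ray(c2,*p2)
    A=np.c_[d1,-d2];s=np.linalg.lstsq(A,o2-o1,rcond=None)[0]
    a=o1+s[0]*d1;b=o2+s[1]*d2
    return (a+b)/2,np.linalg.norm(a-b)
E
python3 - <<'E'
from h import *
d=pickle.load(open("c0.pkl","rb"))
c=d["top"];s=d["scene"]
cv2.imwrite("pics/topz.png",cv2.resize(c["frame"][140:280,140:340,::-1],None,fx=4,fy=4,interpolation=cv2.INTER_CUBIC))
cv2.imwrite("pics/scz.png",cv2.resize(s["frame"][140:260,220:360,::-1],None,fx=5,fy=5,interpolation=cv2.INTER_CUBIC))
print(plane(c,239,188,96),plane(c,258,198,150),plane(c,150,207,190),plane(c,0,0,0),plane(c,511,383,0))
print(ray(c,255,190)[0],ray(s,255,190)[0])
E
```

```text
[554.42787108  19.41405277  96.        ] [523.5799517  -29.88384243 150.        ] [498.81491076 223.28938551 190.        ] [1136.81796697  748.95800478    0.        ] [  40.03698111 -706.9863771     0.        ]
[ 438.38001338  -29.92664859 1106.30135073] [ 853.50222271 -467.64661833  616.50555936]
```

View pics/topz.png

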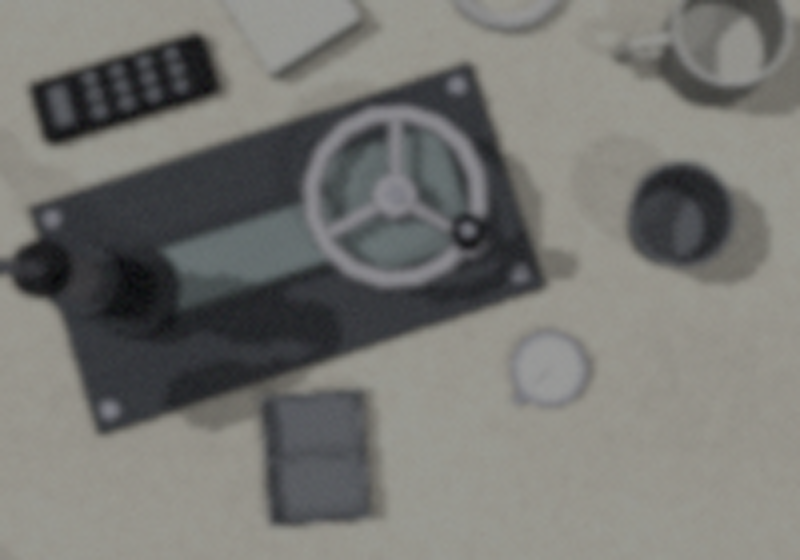

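View pics/scz.png

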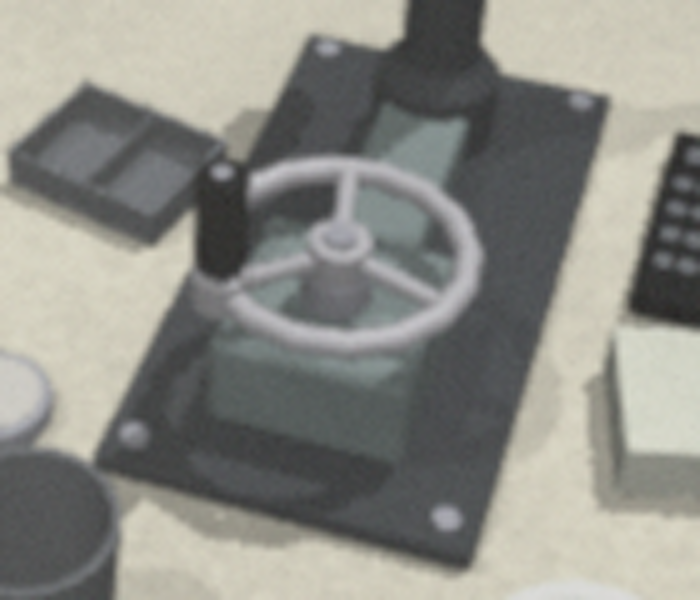

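```bash
python3 - <<'E'
from h import *
d=pickle.load(open("c0.pkl","rb"))
c=d["top"];s=d["scene"]
f=lambda u,v:(140+(u+.5)/4-.5,140+(v+.5)/4-.5)
g=lambda u,v:(220+(u+.5)/5-.5,140+(v+.5)/5-.5)
# rim ellipse fit in top
cr=c["frame"][140:280,140:340]
hub,e=two(c,f(395,195),s,g(341,240));print("hub",hub,e,plane(c,*f(395,195),96),plane(s,*g(341,240),96))
ha,e2=two(c,f(467,231),s,g(222,172));print("handle top",ha,e2,plane(c,*f(467,231),150),plane(s,*g(222,172),150))
# rim centre, top view: bounding circle centre (395.5,195)
for n,(u,v) in dict(colbase=(150,280),boltA=(458,84),boltB=(519,272),boltC=(109,410),boltD=(51,218),mug=(728,50),cup=(681,215),sw=(550,368)).items(): print(n,plane(c,*f(u,v),12).round())
print("mictop",plane(c,66,222,430), "col", plane(c,*f(110,280),190))
R,t,ff=cam(d["wrist"]);
from scipy.spatial.transform import Rotation as Ro
print(Ro.from_quat([8.42166615e-01,5.39217090e-01,-4.99209639e-04,2.71708879e-04]).as_matrix().round(3))
E
```

```text
hub [554.40874721  21.69147429  93.96126038] 1.8207448496418885 [553.44871078  21.03081261  96.        ] [556.22606709  20.43457843  96.        ]
handle top [525.93804891 -25.33631971 148.38862604] 1.7543297199476109 [525.11550459 -25.90517664 150.        ] [527.68997882 -26.23939434 150.        ]
colbase [503. 196.  12.]
boltA [642. -19.  12.]
boltB [509. -62.  12.]
boltC [413. 223.  12.]
boltD [547. 267.  12.]
mug [ 666. -210.   12.]
cup [ 549. -175.   12.]
sw [442. -83.  12.]
mictop [457.0368788  301.39055128 430.        ] col [492.67210993 182.91646068 190.        ]
[[ 0.418  0.908 -0.001]
 [ 0.908 -0.418 -0.001]
 [-0.001 -0.    -1.   ]]
```

```bash
python3 - <<'E'
from h import *
from scipy.spatial.transform import Rotation as Ro
d=pickle.load(open("c0.pkl","rb"))
c=d["wrist"];R,t,f=cam(c)
T=Ro.from_quat([8.42166615e-01,5.39217090e-01,-4.99209639e-04,2.71708879e-04]).as_matrix()
print(T.T@(-R.T@t-np.array([230.06,499.29,204.9])))
E
```

```text
[  -0.52282214  -83.40530799 -179.05465007]
```

Request:
send_rows([
  {"dx":-30},
  {"dx":-45},
  {"dx":-45},
  {"dx":-40},
  {"dx":-30},
  {"dx":0},
])

```text
schema error: expected keys dx, dy, dz, wx, wy, wz, gripper
```

Request:
send_rows([
  {"dx":-30,"dy":0,"dz":0,"wx":0,"wy":0,"wz":0,"gripper":94},
  {"dx":-45,"dy":0,"dz":0,"wx":0,"wy":0,"wz":0,"gripper":94},
  {"dx":-45,"dy":0,"dz":0,"wx":0,"wy":0,"wz":0,"gripper":94},
  {"dx":-40,"dy":0,"dz":0,"wx":0,"wy":0,"wz":0,"gripper":94},
  {"dx":-30,"dy":0,"dz":0,"wx":0,"wy":0,"wz":0,"gripper":94},
  {"dx":-2,"dy":12,"dz":0,"wx":0,"wy":0,"wz":2,"gripper":94},
], squeeze=20)

```text
t: 0.75
tcp_pos: [159.2, 318.3, 205.6]
ee_rot: [0.851, 0.525, 0.0, -0.0]
contact_force: [0.9, 0.4, 0.6]
width: 94.2
```

Request:
send_rows([
  {"dx":-2,"dy":37,"dz":0,"wx":0,"wy":0,"wz":6,"gripper":94},
  {"dx":-2,"dy":37,"dz":0,"wx":0,"wy":0,"wz":6,"gripper":94},
  {"dx":-2,"dy":37,"dz":0,"wx":0,"wy":0,"wz":6,"gripper":94},
  {"dx":-2,"dy":37,"dz":0,"wx":0,"wy":0,"wz":6,"gripper":94},
  {"dx":-2,"dy":37,"dz":0,"wx":0,"wy":0,"wz":6,"gripper":94},
  {"dx":-2,"dy":37,"dz":0,"wx":0,"wy":0,"wz":6,"gripper":94},
  {"dx":-2,"dy":37,"dz":0,"wx":0,"wy":0,"wz":6,"gripper":94},
  {"dx":-2,"dy":37,"dz":0,"wx":0,"wy":0,"wz":6,"gripper":94},
])

```text
t: 1.55
tcp_pos: [343.0, 95.4, 205.4]
ee_rot: [0.991, 0.131, 0.0, -0.0]
contact_force: [0.9, 1.3, -0.6]
width: 93.9
```

```bash
cat > st.py <<'E'
from cell import manip
from scipy.spatial.transform import Rotation as Ro
import numpy as np
s=manip.read_state();T=Ro.from_quat(s["ee_rot"]).as_matrix()
print("t",round(s["t"],2),"tcp",s["tcp_pos"].round(1),"yaw",np.degrees(np.arctan2(T[1,0],T[0,0])).round(2),"z",T[:,2].round(3),"F",s["contact_force"].round(1),"w",round(s["width"],1),"j",s["joint_pos"].round(2))
E
python3 st.py
```

```text
t 1.55 tcp [343.   95.4 205.4] yaw 15.01 z [-0.  0. -1.] F [ 0.9  1.3 -0.6] w 93.9 j [ 0.17 -0.15  2.01  0.    1.29 -0.09]
```

Request:
send_rows([
  {"dx":0,"dy":30,"dz":0,"wx":0,"wy":0,"wz":7,"gripper":70},
  {"dx":0,"dy":30,"dz":0,"wx":0,"wy":0,"wz":7,"gripper":70},
  {"dx":10,"dy":30,"dz":0,"wx":0,"wy":0,"wz":7,"gripper":70},
  {"dx":30,"dy":20,"dz":0,"wx":0,"wy":0,"wz":7,"gripper":70},
  {"dx":30,"dy":0,"dz":0,"wx":0,"wy":0,"wz":7,"gripper":70},
  {"dx":0,"dy":0,"dz":0,"wx":0,"wy":0,"wz":0,"gripper":70},
  {"dx":0,"dy":0,"dz":0,"wx":0,"wy":0,"wz":0,"gripper":70},
])

```text
t: 2.25
tcp_pos: [422.2, -21.1, 204.9]
ee_rot: [0.985, -0.171, -0.001, 0.0]
contact_force: [-0.8, -0.3, 0.8]
width: 69.9
```

```bash
cat >> st.py <<'E'
import sys
if len(sys.argv)>2:
    g=np.array([float(sys.argv[1]),float(sys.argv[2]),s["tcp_pos"][2]])
    print("tool delta",(T.T@(g-s["tcp_pos"])).round(1))
E
python3 st.py 526.3 -26
```

```text
t 2.25 tcp [422.2 -21.1 204.9] yaw -19.67 z [-0.001  0.    -1.   ] F [-0.8 -0.3  0.8] w 69.9 j [-0.14  0.01  1.85  0.    1.28  0.21]
tool delta [ 99.6 -30.4  -0.2]
```

Request:
send_rows([
  {"dx":30,"dy":-10,"dz":0,"wx":0,"wy":0,"wz":0,"gripper":70},
  {"dx":40,"dy":-12,"dz":0,"wx":0,"wy":0,"wz":0,"gripper":70},
  {"dx":29.6,"dy":-8.4,"dz":0,"wx":0,"wy":0,"wz":0,"gripper":70},
  {"dx":0,"dy":0,"dz":0,"wx":0,"wy":0,"wz":0,"gripper":70},
  {"dx":0,"dy":0,"dz":0,"wx":0,"wy":0,"wz":0,"gripper":70},
])

```text
t: 2.75
tcp_pos: [525.8, -25.6, 205.1]
ee_rot: [0.985, -0.171, -0.001, 0.0]
contact_force: [-0.5, -0.4, -0.7]
width: 70.0
```

```bash
python3 st.py 526.3 -26; python3 - <<'E'
from cell import manip
from h import *
c=manip.capture("wrist");cv2.imwrite("pics/w1.png",c["frame"][:,:,::-1])
pickle.dump(c,open("w1.pkl","wb"))
print(proj(c,[526.3,-26,150]),proj(c,[554.8,20.8,96]))
E
```

```text
t 2.75 tcp [525.8 -25.6 205.1] yaw -19.64 z [-0.001  0.    -1.   ] F [-0.5 -0.4 -0.7] w 70.0 j [-0.12  0.25  1.59 -0.    1.31  0.22]
tool delta [ 0.6  0.2 -0. ]
[260.38716211 204.00669143] [272.27632892 130.57371098]
```

View pics/w1.png

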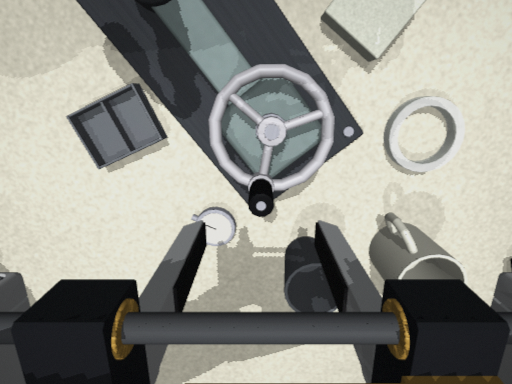

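Request:
send_rows([
  {"dx":0.5,"dy":0.5,"dz":25,"wx":0,"wy":0,"wz":0,"gripper":70},
  {"dx":0,"dy":0,"dz":35,"wx":0,"wy":0,"wz":0,"gripper":70},
  {"dx":0,"dy":0,"dz":25,"wx":0,"wy":0,"wz":0,"gripper":60},
  {"dx":0,"dy":0,"dz":9,"wx":0,"wy":0,"wz":0,"gripper":40},
  {"dx":0,"dy":0,"dz":0,"wx":0,"wy":0,"wz":0,"gripper":30},
  {"dx":0,"dy":0,"dz":0,"wx":0,"wy":0,"wz":0,"gripper":15},
  {"dx":0,"dy":0,"dz":0,"wx":0,"wy":0,"wz":0,"gripper":15},
  {"dx":0,"dy":0,"dz":0,"wx":0,"wy":0,"wz":0,"gripper":15},
], squeeze=20)

```text
t: 3.6
tcp_pos: [527.3, -26.8, 112.5]
ee_rot: [0.985, -0.171, 0.001, -0.0]
contact_force: [-0.5, 0.1, 0.4]
width: 25.3
```

Request:
send_rows([
  {"dx":0,"dy":0,"dz":0,"wx":0,"wy":0,"wz":0,"gripper":15},
  {"dx":0,"dy":0,"dz":0,"wx":0,"wy":0,"wz":0,"gripper":15},
  {"dx":0,"dy":0,"dz":0,"wx":0,"wy":0,"wz":0,"gripper":15},
])

```text
t: 3.9
tcp_pos: [527.2, -26.8, 112.2]
ee_rot: [0.985, -0.171, 0.001, -0.0]
contact_force: [-1.9, -0.7, 6.3]
width: 21.7
```

```bash
python3 st.py; python3 - <<'E'
from cell import manip
from h import *
c=manip.capture("wrist");cv2.imwrite("pics/w2.png",c["frame"][:,:,::-1])
E
```

```text
t 3.9 tcp [527.2 -26.8 112.2] yaw -19.74 z [ 0.001 -0.    -1.   ] F [-1.9 -0.7  6.3] w 21.7 j [-0.12  0.35  1.69 -0.    1.1   0.22]
```

View pics/w2.png

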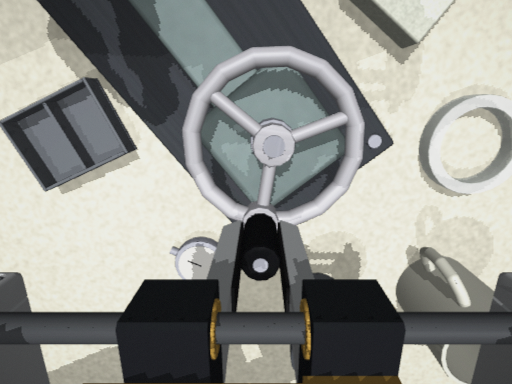

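```bash
cat > arc.py <<'E'
import numpy as np,sys,json
# arc.py theta_start step n : tool rows for circle
th,st,n=float(sys.argv[1]),float(sys.argv[2]),int(sys.argv[3])
yaw=np.radians(-19.7)
X=np.array([np.cos(yaw),np.sin(yaw)]);Y=np.array([np.sin(yaw),-np.cos(yaw)])
p=lambda a:55*np.array([np.cos(np.radians(a)),np.sin(np.radians(a))])
acc=p(th);rows=[]
for i in range(1,n+1):
    d=p(th+i*st)-acc;dx,dy=round(float(d@X),1),round(float(d@Y),1);acc=acc+dx*X+dy*Y
    rows.append((dx,dy))
print(rows,"end",th+n*st)
E
python3 arc.py -120 -5 4;python3 arc.py -140 -10 8;python3 arc.py -220 -10 8
```

```text
[(-4.7, -1.1), (-4.5, -1.4), (-4.5, -1.9), (-4.2, -2.2)] end -140.0
[(-7.8, -5.5), (-6.8, -6.9), (-5.4, -7.8), (-4.0, -8.7), (-2.5, -9.3), (-0.8, -9.6), (0.9, -9.5), (2.6, -9.3)] end -220.0
[(4.1, -8.7), (5.5, -7.8), (6.9, -6.7), (7.8, -5.5), (8.7, -4.0), (9.3, -2.4), (9.6, -0.8), (9.5, 0.9)] end -300.0
```

Request:
send_rows([
  {"dx":-4.7,"dy":-1.1,"dz":0,"wx":0,"wy":0,"wz":0,"gripper":15},
  {"dx":-4.5,"dy":-1.4,"dz":0,"wx":0,"wy":0,"wz":0,"gripper":15},
  {"dx":-4.5,"dy":-1.9,"dz":0,"wx":0,"wy":0,"wz":0,"gripper":15},
  {"dx":-4.2,"dy":-2.2,"dz":0,"wx":0,"wy":0,"wz":0,"gripper":15},
], squeeze=25)

```text
t: 4.35
tcp_pos: [512.4, -14.8, 112.2]
ee_rot: [0.985, -0.171, 0.001, 0.0]
contact_force: [-1.5, -3.5, 6.5]
width: 21.3
```

```bash
cat > an.py <<'E'
from cell import manip
import numpy as np
s=manip.read_state();H=np.array([554.8,20.8])
r=s["tcp_pos"][:2]-H;u=r/np.linalg.norm(r);tan=np.array([-u[1],u[0]]);F=s["contact_force"]
print("t",round(s["t"],2),"tcp",s["tcp_pos"].round(1),"ang",np.degrees(np.arctan2(r[1],r[0])).round(1),"r",np.linalg.norm(r).round(2),"Frad",(F[:2]@u).round(1),"Ftan(ccw+)",(F[:2]@tan).round(1),"Fz",F[2].round(1),"w",round(s["width"],1))
E
python3 an.py
```

```text
t 4.35 tcp [512.4 -14.8 112.2] ang -140.0 r 55.4 Frad 3.4 Ftan(ccw+) 1.7 Fz 6.5 w 21.3
```

Request:
send_rows([
  {"dx":-7.8,"dy":-5.5,"dz":0,"wx":0,"wy":0,"wz":0,"gripper":15},
  {"dx":-6.8,"dy":-6.9,"dz":0,"wx":0,"wy":0,"wz":0,"gripper":15},
  {"dx":-5.4,"dy":-7.8,"dz":0,"wx":0,"wy":0,"wz":0,"gripper":15},
  {"dx":-4.0,"dy":-8.7,"dz":0,"wx":0,"wy":0,"wz":0,"gripper":15},
  {"dx":-2.5,"dy":-9.3,"dz":0,"wx":0,"wy":0,"wz":0,"gripper":15},
  {"dx":-0.8,"dy":-9.6,"dz":0,"wx":0,"wy":0,"wz":0,"gripper":15},
  {"dx":0.9,"dy":-9.5,"dz":0,"wx":0,"wy":0,"wz":0,"gripper":15},
  {"dx":2.6,"dy":-9.3,"dz":0,"wx":0,"wy":0,"wz":0,"gripper":15},
])

```text
t: 5.15
tcp_pos: [512.0, 57.1, 112.2]
ee_rot: [0.985, -0.171, -0.0, -0.0]
contact_force: [-3.3, 1.4, 9.2]
width: 21.3
```

```bash
python3 an.py
```

```text
t 5.15 tcp [512.   57.1 112.2] ang 139.7 r 56.14 Frad 3.4 Ftan(ccw+) 1.1 Fz 9.2 w 21.3
```

Request:
send_rows([
  {"dx":4.1,"dy":-8.7,"dz":-0.5,"wx":0,"wy":0,"wz":0,"gripper":15},
  {"dx":5.5,"dy":-7.8,"dz":-0.5,"wx":0,"wy":0,"wz":0,"gripper":15},
  {"dx":6.9,"dy":-6.7,"dz":0,"wx":0,"wy":0,"wz":0,"gripper":15},
  {"dx":7.8,"dy":-5.5,"dz":0,"wx":0,"wy":0,"wz":0,"gripper":15},
  {"dx":8.7,"dy":-4.0,"dz":0,"wx":0,"wy":0,"wz":0,"gripper":15},
])

```text
t: 5.65
tcp_pos: [555.0, 76.3, 112.3]
ee_rot: [0.985, -0.171, -0.0, -0.0]
contact_force: [-1.2, -0.0, -1.0]
width: 21.3
```

```bash
python3 an.py; for a in -270 -290 -310 -330 -350 -370 -390 -410 -430 -450 -470 -490;do python3 arc.py $a -5 4;done
```

```text
t 5.65 tcp [555.   76.3 112.3] ang 89.8 r 55.54 Frad -0.0 Ftan(ccw+) 1.2 Fz -1.0 w 21.3
[(4.6, -1.4), (4.7, -1.0), (4.7, -0.6), (4.8, -0.2)] end -290.0
[(4.8, 0.2), (4.7, 0.7), (4.7, 1.0), (4.6, 1.5)] end -310.0
[(4.4, 1.9), (4.3, 2.2), (4.0, 2.6), (3.8, 2.9)] end -330.0
[(3.5, 3.3), (3.2, 3.5), (2.9, 3.8), (2.6, 4.1)] end -350.0
[(2.2, 4.3), (1.8, 4.4), (1.4, 4.6), (1.0, 4.7)] end -370.0
[(0.6, 4.8), (0.2, 4.8), (-0.2, 4.7), (-0.7, 4.8)] end -390.0
[(-1.1, 4.7), (-1.4, 4.5), (-1.9, 4.5), (-2.2, 4.2)] end -410.0
[(-2.6, 4.0), (-2.9, 3.8), (-3.3, 3.5), (-3.6, 3.3)] end -430.0
[(-3.8, 2.9), (-4.1, 2.6), (-4.2, 2.2), (-4.5, 1.8)] end -450.0
[(-4.6, 1.4), (-4.7, 1.0), (-4.7, 0.6), (-4.8, 0.2)] end -470.0
[(-4.8, -0.2), (-4.7, -0.7), (-4.7, -1.0), (-4.6, -1.5)] end -490.0
[(-4.4, -1.9), (-4.3, -2.2), (-4.0, -2.6), (-3.8, -2.9)] end -510.0
```

Request:
send_rows([
  {"dx":4.6,"dy":-1.4,"dz":0,"wx":0,"wy":0,"wz":0,"gripper":15},
  {"dx":4.7,"dy":-1.0,"dz":0,"wx":0,"wy":0,"wz":0,"gripper":15},
  {"dx":4.7,"dy":-0.6,"dz":0,"wx":0,"wy":0,"wz":0,"gripper":15},
  {"dx":4.8,"dy":-0.2,"dz":0,"wx":0,"wy":0,"wz":0,"gripper":15},
  {"dx":4.8,"dy":0.2,"dz":0,"wx":0,"wy":0,"wz":0,"gripper":15},
])

```text
t: 6.15
tcp_pos: [578.1, 70.6, 112.3]
ee_rot: [0.985, -0.171, 0.0, -0.0]
contact_force: [-0.4, 2.5, -2.2]
width: 21.4
```

```bash
python3 an.py; for a in `seq -295 -8 -660`;do python3 arc.py $a -4 2;done
```

```text
t 6.15 tcp [578.1  70.6 112.3] ang 65.0 r 54.99 Frad 2.0 Ftan(ccw+) 1.5 Fz -2.2 w 21.4
[(3.8, 0.5), (3.8, 0.7)] end -303.0
[(3.7, 1.0), (3.6, 1.3)] end -311.0
[(3.5, 1.5), (3.4, 1.8)] end -319.0
[(3.3, 2.0), (3.1, 2.2)] end -327.0
[(3.0, 2.4), (2.8, 2.7)] end -335.0
[(2.6, 2.8), (2.4, 3.0)] end -343.0
[(2.2, 3.2), (1.9, 3.3)] end -351.0
[(1.7, 3.4), (1.5, 3.6)] end -359.0
[(1.2, 3.6), (1.0, 3.7)] end -367.0
[(0.7, 3.8), (0.5, 3.8)] end -375.0
[(0.2, 3.8), (-0.1, 3.9)] end -383.0
[(-0.4, 3.8), (-0.6, 3.8)] end -391.0
[(-0.9, 3.7), (-1.1, 3.7)] end -399.0
[(-1.4, 3.6), (-1.6, 3.4)] end -407.0
[(-1.9, 3.3), (-2.1, 3.3)] end -415.0
[(-2.3, 3.1), (-2.6, 2.8)] end -423.0
[(-2.7, 2.7), (-2.9, 2.5)] end -431.0
[(-3.1, 2.3), (-3.2, 2.1)] end -439.0
[(-3.4, 1.8), (-3.5, 1.6)] end -447.0
[(-3.6, 1.4), (-3.7, 1.1)] end -455.0
[(-3.7, 0.8), (-3.8, 0.6)] end -463.0
[(-3.8, 0.3), (-3.9, 0.1)] end -471.0
[(-3.8, -0.2), (-3.8, -0.5)] end -479.0
[(-3.8, -0.8), (-3.7, -1.0)] end -487.0
[(-3.6, -1.3), (-3.5, -1.5)] end -495.0
[(-3.4, -1.8), (-3.3, -2.0)] end -503.0
[(-3.1, -2.2), (-3.0, -2.4)] end -511.0
[(-2.8, -2.6), (-2.6, -2.9)] end -519.0
[(-2.4, -3.0), (-2.2, -3.2)] end -527.0
[(-2.0, -3.3), (-1.7, -3.4)] end -535.0
[(-1.5, -3.5), (-1.2, -3.7)] end -543.0
[(-1.0, -3.7), (-0.7, -3.8)] end -551.0
[(-0.4, -3.8), (-0.2, -3.8)] end -559.0
[(0.1, -3.8), (0.3, -3.9)] end -567.0
[(0.6, -3.8), (0.9, -3.7)] end -575.0
[(1.1, -3.7), (1.4, -3.5)] end -583.0
[(1.6, -3.5), (1.9, -3.3)] end -591.0
[(2.1, -3.2), (2.3, -3.1)] end -599.0
[(2.5, -2.9), (2.8, -2.7)] end -607.0
[(2.9, -2.5), (3.1, -2.3)] end -615.0
[(3.2, -2.1), (3.4, -1.8)] end -623.0
[(3.5, -1.6), (3.6, -1.4)] end -631.0
[(3.7, -1.1), (3.7, -0.8)] end -639.0
[(3.8, -0.6), (3.8, -0.3)] end -647.0
[(3.8, -0.0), (3.9, 0.2)] end -655.0
[(3.8, 0.5), (3.8, 0.7)] end -663.0
```

Request:
send_rows([
  {"dx":3.8,"dy":0.5,"dz":0,"wx":0,"wy":0,"wz":0,"gripper":15},
  {"dx":3.8,"dy":0.7,"dz":0,"wx":0,"wy":0,"wz":0,"gripper":15},
])

```text
t: 6.35
tcp_pos: [584.7, 66.8, 112.3]
ee_rot: [0.985, -0.171, -0.0, 0.0]
contact_force: [-0.3, 3.4, -1.8]
width: 21.8
```

Request:
send_rows([
  {"dx":3.7,"dy":1.0,"dz":0,"wx":0,"wy":0,"wz":0,"gripper":15},
  {"dx":3.6,"dy":1.3,"dz":0,"wx":0,"wy":0,"wz":0,"gripper":15},
])

```text
t: 6.55
tcp_pos: [590.7, 62.0, 112.3]
ee_rot: [0.985, -0.171, -0.0, 0.0]
contact_force: [0.7, 1.9, -2.0]
width: 21.7
```

Request:
send_rows([
  {"dx":3.5,"dy":1.5,"dz":0,"wx":0,"wy":0,"wz":0,"gripper":15},
  {"dx":3.4,"dy":1.8,"dz":0,"wx":0,"wy":0,"wz":0,"gripper":15},
])

```text
t: 6.75
tcp_pos: [596.0, 56.5, 112.4]
ee_rot: [0.985, -0.171, -0.0, 0.0]
contact_force: [-0.4, 1.0, -2.8]
width: 21.6
```

Request:
send_rows([
  {"dx":3.3,"dy":2.0,"dz":0,"wx":0,"wy":0,"wz":0,"gripper":15},
  {"dx":3.1,"dy":2.2,"dz":0,"wx":0,"wy":0,"wz":0,"gripper":15},
])

```text
t: 6.95
tcp_pos: [600.5, 50.4, 112.3]
ee_rot: [0.985, -0.171, -0.0, 0.0]
contact_force: [-3.4, -0.3, -1.6]
width: 21.4
```

Request:
send_rows([
  {"dx":3.0,"dy":2.4,"dz":0,"wx":0,"wy":0,"wz":0,"gripper":15},
  {"dx":2.8,"dy":2.7,"dz":0,"wx":0,"wy":0,"wz":0,"gripper":15},
])

```text
t: 7.15
tcp_pos: [604.1, 43.6, 112.3]
ee_rot: [0.985, -0.171, -0.0, 0.0]
contact_force: [-4.4, -0.8, -1.5]
width: 21.6
```

Request:
send_rows([
  {"dx":2.3,"dy":2.8,"dz":0,"wx":0,"wy":0,"wz":0,"gripper":15},
  {"dx":2.1,"dy":3.1,"dz":0,"wx":0,"wy":0,"wz":0,"gripper":15},
])

```text
t: 7.35
tcp_pos: [606.5, 36.8, 112.4]
ee_rot: [0.985, -0.171, 0.0, -0.0]
contact_force: [-0.9, 0.4, -3.5]
width: 21.8
```

Request:
send_rows([
  {"dx":2.2,"dy":3.2,"dz":0,"wx":0,"wy":0,"wz":0,"gripper":15},
  {"dx":1.9,"dy":3.3,"dz":0,"wx":0,"wy":0,"wz":0,"gripper":15},
])

```text
t: 7.55
tcp_pos: [608.2, 29.3, 112.4]
ee_rot: [0.985, -0.171, 0.0, -0.0]
contact_force: [-2.2, 0.8, -2.8]
width: 21.6
```

Request:
send_rows([
  {"dx":1.7,"dy":3.4,"dz":0,"wx":0,"wy":0,"wz":0,"gripper":15},
  {"dx":1.5,"dy":3.6,"dz":0,"wx":0,"wy":0,"wz":0,"gripper":15},
])

```text
t: 7.75
tcp_pos: [608.8, 21.6, 112.4]
ee_rot: [0.985, -0.171, -0.0, -0.0]
contact_force: [-0.9, -0.1, -4.5]
width: 21.3
```

Request:
send_rows([
  {"dx":1.2,"dy":3.6,"dz":0,"wx":0,"wy":0,"wz":0,"gripper":15},
  {"dx":1.0,"dy":3.7,"dz":0,"wx":0,"wy":0,"wz":0,"gripper":15},
])

```text
t: 7.95
tcp_pos: [608.3, 14.0, 112.4]
ee_rot: [0.985, -0.171, -0.0, -0.0]
contact_force: [-2.3, 0.4, -3.5]
width: 21.3
```

Request:
send_rows([
  {"dx":0.7,"dy":3.8,"dz":0.3,"wx":0,"wy":0,"wz":0,"gripper":15},
  {"dx":0.5,"dy":3.8,"dz":0,"wx":0,"wy":0,"wz":0,"gripper":15},
])

```text
t: 8.15
tcp_pos: [606.8, 6.5, 112.3]
ee_rot: [0.985, -0.171, -0.0, -0.0]
contact_force: [-4.6, 1.4, -1.1]
width: 21.4
```

Request:
send_rows([
  {"dx":0.2,"dy":3.8,"dz":0,"wx":0,"wy":0,"wz":0,"gripper":15},
  {"dx":-0.3,"dy":3.9,"dz":0,"wx":0,"wy":0,"wz":0,"gripper":15},
])

```text
t: 8.35
tcp_pos: [604.2, -0.7, 112.4]
ee_rot: [0.985, -0.171, 0.0, -0.0]
contact_force: [-2.4, 2.5, -1.3]
width: 21.7
```

Request:
send_rows([
  {"dx":-0.4,"dy":3.8,"dz":0,"wx":0,"wy":0,"wz":0,"gripper":15},
  {"dx":-0.6,"dy":3.8,"dz":0,"wx":0,"wy":0,"wz":0,"gripper":15},
])

```text
t: 8.55
tcp_pos: [600.6, -7.5, 112.3]
ee_rot: [0.985, -0.171, 0.0, -0.0]
contact_force: [-3.1, 3.2, 0.6]
width: 21.6
```

Request:
send_rows([
  {"dx":-1.0,"dy":3.6,"dz":0,"wx":0,"wy":0,"wz":0,"gripper":15},
  {"dx":-1.2,"dy":3.6,"dz":0,"wx":0,"wy":0,"wz":0,"gripper":15},
])

```text
t: 8.75
tcp_pos: [596.2, -13.7, 112.3]
ee_rot: [0.985, -0.171, 0.0, -0.0]
contact_force: [-1.1, 2.2, -0.6]
width: 21.7
```

Request:
send_rows([
  {"dx":-1.4,"dy":3.6,"dz":0,"wx":0,"wy":0,"wz":0,"gripper":15},
  {"dx":-1.6,"dy":3.4,"dz":0,"wx":0,"wy":0,"wz":0,"gripper":15},
])

```text
t: 8.95
tcp_pos: [590.9, -19.2, 112.3]
ee_rot: [0.985, -0.171, 0.0, -0.0]
contact_force: [-0.6, 1.9, 0.7]
width: 21.7
```

Request:
send_rows([
  {"dx":-1.9,"dy":3.3,"dz":0,"wx":0,"wy":0,"wz":0,"gripper":15},
  {"dx":-2.1,"dy":3.3,"dz":0,"wx":0,"wy":0,"wz":0,"gripper":15},
])

```text
t: 9.15
tcp_pos: [584.9, -24.0, 112.3]
ee_rot: [0.985, -0.171, 0.0, -0.0]
contact_force: [0.1, 2.1, 1.1]
width: 21.5
```

Request:
send_rows([
  {"dx":-2.3,"dy":3.1,"dz":0,"wx":0,"wy":0,"wz":0,"gripper":15},
  {"dx":-2.6,"dy":2.8,"dz":0,"wx":0,"wy":0,"wz":0,"gripper":15},
])

```text
t: 9.35
tcp_pos: [578.2, -27.9, 112.3]
ee_rot: [0.985, -0.171, 0.0, 0.0]
contact_force: [1.2, 1.4, 1.5]
width: 21.4
```

Request:
send_rows([
  {"dx":-2.7,"dy":2.7,"dz":0,"wx":0,"wy":0,"wz":0,"gripper":15},
  {"dx":-2.9,"dy":2.5,"dz":0,"wx":0,"wy":0,"wz":0,"gripper":15},
])

```text
t: 9.55
tcp_pos: [571.2, -30.9, 112.3]
ee_rot: [0.985, -0.171, 0.0, -0.0]
contact_force: [0.8, 2.8, 1.6]
width: 21.6
```

Request:
send_rows([
  {"dx":-3.1,"dy":2.3,"dz":0,"wx":0,"wy":0,"wz":0,"gripper":15},
  {"dx":-3.2,"dy":2.1,"dz":0,"wx":0,"wy":0,"wz":0,"gripper":15},
])

```text
t: 9.75
tcp_pos: [563.7, -32.8, 112.2]
ee_rot: [0.985, -0.171, 0.0, -0.0]
contact_force: [1.2, 3.0, 2.5]
width: 21.3
```

Request:
send_rows([
  {"dx":-3.4,"dy":1.8,"dz":0,"wx":0,"wy":0,"wz":0,"gripper":15},
  {"dx":-3.5,"dy":1.6,"dz":0,"wx":0,"wy":0,"wz":0,"gripper":15},
])

```text
t: 9.95
tcp_pos: [556.1, -33.6, 112.3]
ee_rot: [0.985, -0.171, 0.0, 0.0]
contact_force: [1.4, 3.7, 2.3]
width: 22.0
```

Request:
send_rows([
  {"dx":-3.6,"dy":1.4,"dz":0,"wx":0,"wy":0,"wz":0,"gripper":15},
  {"dx":-3.7,"dy":1.1,"dz":0,"wx":0,"wy":0,"wz":0,"gripper":15},
])

```text
t: 10.15
tcp_pos: [548.4, -33.4, 112.3]
ee_rot: [0.985, -0.171, 0.0, -0.0]
contact_force: [1.6, 2.3, 3.1]
width: 21.6
```

Request:
send_rows([
  {"dx":-3.7,"dy":0.8,"dz":0,"wx":0,"wy":0,"wz":0,"gripper":15},
  {"dx":-3.8,"dy":0.6,"dz":0,"wx":0,"wy":0,"wz":0,"gripper":15},
])

```text
t: 10.35
tcp_pos: [540.9, -32.2, 112.3]
ee_rot: [0.985, -0.171, 0.0, -0.0]
contact_force: [1.1, 2.6, 2.7]
width: 21.3
```

Request:
send_rows([
  {"dx":-3.8,"dy":0.3,"dz":0,"wx":0,"wy":0,"wz":0,"gripper":15},
  {"dx":-3.9,"dy":0.1,"dz":0,"wx":0,"wy":0,"wz":0,"gripper":15},
])

```text
t: 10.55
tcp_pos: [533.5, -29.9, 112.2]
ee_rot: [0.985, -0.171, 0.0, -0.0]
contact_force: [3.4, 4.2, 2.9]
width: 21.6
```

Request:
send_rows([
  {"dx":-3.8,"dy":-0.2,"dz":0,"wx":0,"wy":0,"wz":0,"gripper":15},
  {"dx":-3.8,"dy":-0.5,"dz":0,"wx":0,"wy":0,"wz":0,"gripper":15},
])

```text
t: 10.75
tcp_pos: [526.6, -26.6, 112.2]
ee_rot: [0.985, -0.171, 0.0, -0.0]
contact_force: [3.2, 3.7, 3.9]
width: 21.6
```

Request:
send_rows([
  {"dx":-3.8,"dy":-0.8,"dz":0,"wx":0,"wy":0,"wz":0,"gripper":15},
  {"dx":-3.7,"dy":-1.0,"dz":0,"wx":0,"wy":0,"wz":0,"gripper":15},
])

```text
t: 10.95
tcp_pos: [520.2, -22.4, 112.2]
ee_rot: [0.985, -0.171, 0.0, -0.0]
contact_force: [3.7, 3.4, 3.2]
width: 21.6
```

Request:
send_rows([
  {"dx":-3.6,"dy":-1.3,"dz":0,"wx":0,"wy":0,"wz":0,"gripper":15},
  {"dx":-3.5,"dy":-1.5,"dz":0,"wx":0,"wy":0,"wz":0,"gripper":15},
])

```text
t: 11.15
tcp_pos: [514.5, -17.4, 112.2]
ee_rot: [0.985, -0.171, 0.0, -0.0]
contact_force: [6.7, 3.7, 3.1]
width: 21.6
```

Request:
send_rows([
  {"dx":-3.3,"dy":-2.0,"dz":0.0,"wx":0,"wy":0,"wz":0,"gripper":15},
  {"dx":-3.2,"dy":-2.2,"dz":0,"wx":0,"wy":0,"wz":0,"gripper":15},
])

```text
t: 11.35
tcp_pos: [509.6, -11.5, 112.2]
ee_rot: [0.985, -0.171, -0.0, 0.0]
contact_force: [1.9, -0.4, 6.6]
width: 21.5
```

Request:
send_rows([
  {"dx":-3.1,"dy":-2.2,"dz":-0.4,"wx":0,"wy":0,"wz":0,"gripper":15},
  {"dx":-3.0,"dy":-2.4,"dz":0,"wx":0,"wy":0,"wz":0,"gripper":15},
])

```text
t: 11.55
tcp_pos: [505.3, -4.9, 112.3]
ee_rot: [0.985, -0.171, -0.0, 0.0]
contact_force: [4.9, 0.2, -0.3]
width: 21.7
```

Request:
send_rows([
  {"dx":-2.7,"dy":-2.7,"dz":0,"wx":0,"wy":0,"wz":0,"gripper":15},
  {"dx":-2.5,"dy":-3.0,"dz":0,"wx":0,"wy":0,"wz":0,"gripper":15},
])

```text
t: 11.75
tcp_pos: [502.2, 2.2, 112.3]
ee_rot: [0.985, -0.171, -0.001, 0.0]
contact_force: [-1.1, -1.4, 0.3]
width: 21.9
```

Request:
send_rows([
  {"dx":-2.4,"dy":-3.0,"dz":0,"wx":0,"wy":0,"wz":0,"gripper":15},
  {"dx":-2.2,"dy":-3.2,"dz":0,"wx":0,"wy":0,"wz":0,"gripper":15},
])

```text
t: 11.95
tcp_pos: [500.0, 9.7, 112.3]
ee_rot: [0.985, -0.171, -0.001, 0.0]
contact_force: [-1.4, -0.9, 0.2]
width: 21.4
```

Request:
send_rows([
  {"dx":-2.0,"dy":-3.3,"dz":0,"wx":0,"wy":0,"wz":0,"gripper":15},
  {"dx":-1.7,"dy":-3.4,"dz":0,"wx":0,"wy":0,"wz":0,"gripper":15},
])

```text
t: 12.15
tcp_pos: [498.9, 17.4, 112.3]
ee_rot: [0.985, -0.171, -0.0, 0.0]
contact_force: [-1.2, -0.7, -1.4]
width: 22.1
```

Request:
send_rows([
  {"dx":-1.5,"dy":-3.5,"dz":0,"wx":0,"wy":0,"wz":0,"gripper":15},
  {"dx":-1.2,"dy":-3.7,"dz":0,"wx":0,"wy":0,"wz":0,"gripper":15},
])

```text
t: 12.35
tcp_pos: [498.9, 25.1, 112.3]
ee_rot: [0.985, -0.171, -0.0, 0.0]
contact_force: [-1.1, -0.5, -3.0]
width: 21.4
```

Request:
send_rows([
  {"dx":-1.0,"dy":-3.7,"dz":0,"wx":0,"wy":0,"wz":0,"gripper":15},
  {"dx":-0.7,"dy":-3.8,"dz":0,"wx":0,"wy":0,"wz":0,"gripper":15},
])

```text
t: 12.55
tcp_pos: [499.9, 32.7, 112.3]
ee_rot: [0.985, -0.171, -0.0, 0.0]
contact_force: [-1.1, -0.9, -3.5]
width: 21.5
```

Request:
send_rows([
  {"dx":-0.4,"dy":-3.8,"dz":0.2,"wx":0,"wy":0,"wz":0,"gripper":15},
  {"dx":-0.2,"dy":-3.8,"dz":0,"wx":0,"wy":0,"wz":0,"gripper":15},
])

```text
t: 12.75
tcp_pos: [502.0, 40.1, 112.3]
ee_rot: [0.985, -0.171, -0.0, -0.0]
contact_force: [-2.3, -0.7, -3.2]
width: 21.6
```

Request:
send_rows([
  {"dx":0.1,"dy":-3.8,"dz":0.2,"wx":0,"wy":0,"wz":0,"gripper":15},
  {"dx":0.3,"dy":-3.9,"dz":0,"wx":0,"wy":0,"wz":0,"gripper":15},
])

```text
t: 12.95
tcp_pos: [505.2, 47.3, 112.3]
ee_rot: [0.985, -0.171, 0.0, -0.0]
contact_force: [-2.2, -0.1, -0.3]
width: 21.7
```

Request:
send_rows([
  {"dx":0.6,"dy":-3.8,"dz":0,"wx":0,"wy":0,"wz":0,"gripper":15},
  {"dx":0.9,"dy":-3.7,"dz":0,"wx":0,"wy":0,"wz":0,"gripper":15},
])

```text
t: 13.15
tcp_pos: [509.3, 53.7, 112.3]
ee_rot: [0.985, -0.171, 0.0, -0.0]
contact_force: [-2.6, -0.2, 1.2]
width: 21.4
```

Request:
send_rows([
  {"dx":1.1,"dy":-3.7,"dz":0,"wx":0,"wy":0,"wz":0,"gripper":15},
  {"dx":1.4,"dy":-3.5,"dz":0,"wx":0,"wy":0,"wz":0,"gripper":15},
])

```text
t: 13.35
tcp_pos: [513.4, 58.9, 112.1]
ee_rot: [0.985, -0.171, -0.001, 0.001]
contact_force: [-22.4, -22.1, 14.0]
width: 21.6
```

Request:
send_rows([
  {"dx":0,"dy":0,"dz":0,"wx":0,"wy":0,"wz":0,"gripper":15},
  {"dx":0,"dy":0,"dz":0,"wx":0,"wy":0,"wz":0,"gripper":15},
  {"dx":0,"dy":0,"dz":0,"wx":0,"wy":0,"wz":0,"gripper":15},
])

```text
t: 13.65
tcp_pos: [513.2, 58.5, 112.2]
ee_rot: [0.985, -0.171, -0.001, 0.001]
contact_force: [-10.7, -7.3, 7.0]
width: 21.6
```

```bash
sed -i 's/554.8,20.8/553.9,21.3/' an.py; python3 an.py; python3 - <<'E'
from cell import manip
from h import *
for n in ("wrist","top","scene"):
  c=manip.capture(n);cv2.imwrite(f"pics/{n}_stop.png",c["frame"][:,:,::-1]); pickle.dump(c,open(n+"_stop.pkl","wb"))
E
```

```text
t 13.65 tcp [513.2  58.5 112.2] ang 137.6 r 55.17 Frad 2.9 Ftan(ccw+) 12.6 Fz 7.0 w 21.6
```

View pics/wrist_stop.png

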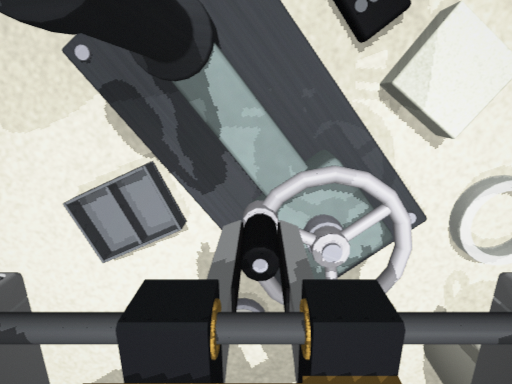

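Request:
send_rows([
  {"dx":0.4,"dy":-0.9,"dz":0,"wx":0,"wy":0,"wz":0,"gripper":15},
  {"dx":0,"dy":0,"dz":0,"wx":0,"wy":0,"wz":0,"gripper":15},
  {"dx":0,"dy":0,"dz":0,"wx":0,"wy":0,"wz":0,"gripper":15},
])

```text
t: 14.1
tcp_pos: [513.2, 58.6, 112.2]
ee_rot: [0.985, -0.172, -0.002, 0.002]
contact_force: [-16.3, -13.7, 9.8]
width: 21.8
```

```bash
python3 an.py
```

```text
t 14.1 tcp [513.2  58.6 112.2] ang 137.5 r 55.19 Frad 2.7 Ftan(ccw+) 21.1 Fz 9.8 w 21.8
```

```bash
for i in 0 1 2 3 4;do python3 arc.py $((136+80*i)) 10 8;done
```

```text
[(-3.2, 9.0), (-1.5, 9.5), (0.1, 9.6), (1.8, 9.4), (3.4, 9.0), (4.9, 8.2), (6.2, 7.3), (7.4, 6.1)] end 216.0
[(8.4, 4.7), (9.0, 3.2), (9.5, 1.5), (9.6, -0.1), (9.4, -1.8), (8.9, -3.4), (8.3, -4.9), (7.3, -6.2)] end 296.0
[(6.1, -7.4), (4.7, -8.4), (3.1, -9.0), (1.6, -9.5), (-0.1, -9.6), (-1.8, -9.4), (-3.4, -9.0), (-4.9, -8.2)] end 376.0
[(-6.3, -7.3), (-7.4, -6.0), (-8.3, -4.7), (-9.1, -3.2), (-9.4, -1.6), (-9.6, 0.2), (-9.4, 1.7), (-9.0, 3.4)] end 456.0
[(-8.2, 4.9), (-7.3, 6.2), (-6.1, 7.5), (-4.7, 8.3), (-3.1, 9.1), (-1.6, 9.4), (0.1, 9.6), (1.8, 9.4)] end 536.0
```

Request:
send_rows([
  {"dx":-3.2,"dy":9.0,"dz":0,"wx":0,"wy":0,"wz":0,"gripper":15},
  {"dx":-1.5,"dy":9.5,"dz":0,"wx":0,"wy":0,"wz":0,"gripper":15},
  {"dx":0.1,"dy":9.6,"dz":0,"wx":0,"wy":0,"wz":0,"gripper":15},
  {"dx":1.8,"dy":9.4,"dz":0,"wx":0,"wy":0,"wz":0,"gripper":15},
  {"dx":3.4,"dy":9.0,"dz":0,"wx":0,"wy":0,"wz":0,"gripper":15},
  {"dx":4.9,"dy":8.2,"dz":0,"wx":0,"wy":0,"wz":0,"gripper":15},
  {"dx":6.2,"dy":7.3,"dz":0,"wx":0,"wy":0,"wz":0,"gripper":15},
  {"dx":7.4,"dy":6.1,"dz":0,"wx":0,"wy":0,"wz":0,"gripper":15},
])

```text
t: 14.9
tcp_pos: [509.7, -11.6, 112.3]
ee_rot: [0.985, -0.172, 0.0, 0.0]
contact_force: [-0.8, 1.3, 1.9]
width: 21.4
```

```bash
python3 an.py; python3 st.py
```

```text
t 14.9 tcp [509.7 -11.6 112.3] ang -143.4 r 55.11 Frad -0.1 Ftan(ccw+) -1.6 Fz 1.9 w 21.4
t 14.9 tcp [509.7 -11.6 112.3] yaw -19.76 z [ 0. -0. -1.] F [-0.8  1.3  1.9] w 21.4 j [-0.09  0.31  1.74 -0.    1.09  0.25]
```

Request:
send_rows([
  {"dx":8.4,"dy":4.7,"dz":0,"wx":0,"wy":0,"wz":0,"gripper":15},
  {"dx":9.0,"dy":3.2,"dz":0,"wx":0,"wy":0,"wz":0,"gripper":15},
  {"dx":9.5,"dy":1.5,"dz":0,"wx":0,"wy":0,"wz":0,"gripper":15},
  {"dx":9.6,"dy":-0.1,"dz":0,"wx":0,"wy":0,"wz":0,"gripper":15},
  {"dx":9.4,"dy":-1.8,"dz":0,"wx":0,"wy":0,"wz":0,"gripper":15},
  {"dx":8.9,"dy":-3.4,"dz":0,"wx":0,"wy":0,"wz":0,"gripper":15},
  {"dx":8.3,"dy":-4.9,"dz":0,"wx":0,"wy":0,"wz":0,"gripper":15},
  {"dx":7.3,"dy":-6.2,"dz":0,"wx":0,"wy":0,"wz":0,"gripper":15},
])

```text
t: 15.7
tcp_pos: [579.1, -27.5, 112.3]
ee_rot: [0.985, -0.171, 0.0, -0.0]
contact_force: [-1.4, -1.0, 4.3]
width: 21.8
```

```bash
python3 an.py
```

```text
t 15.7 tcp [579.1 -27.5 112.3] ang -62.6 r 54.91 Frad 0.2 Ftan(ccw+) -1.7 Fz 4.3 w 21.8
```

Request:
send_rows([
  {"dx":6.1,"dy":-7.4,"dz":-0.3,"wx":0,"wy":0,"wz":0,"gripper":15},
  {"dx":4.7,"dy":-8.4,"dz":0,"wx":0,"wy":0,"wz":0,"gripper":15},
  {"dx":3.1,"dy":-9.0,"dz":0,"wx":0,"wy":0,"wz":0,"gripper":15},
  {"dx":1.6,"dy":-9.5,"dz":0,"wx":0,"wy":0,"wz":0,"gripper":15},
  {"dx":-0.1,"dy":-9.6,"dz":0,"wx":0,"wy":0,"wz":0,"gripper":15},
  {"dx":-1.8,"dy":-9.4,"dz":0,"wx":0,"wy":0,"wz":0,"gripper":15},
  {"dx":-3.4,"dy":-9.0,"dz":0,"wx":0,"wy":0,"wz":0,"gripper":15},
  {"dx":-4.9,"dy":-8.2,"dz":0,"wx":0,"wy":0,"wz":0,"gripper":15},
])

```text
t: 16.5
tcp_pos: [606.4, 37.7, 112.3]
ee_rot: [0.985, -0.171, -0.0, 0.0]
contact_force: [-6.9, -3.7, 3.6]
width: 21.4
```

```bash
python3 an.py
```

```text
t 16.5 tcp [606.4  37.7 112.3] ang 17.3 r 54.98 Frad -7.7 Ftan(ccw+) -1.5 Fz 3.6 w 21.4
```

Request:
send_rows([
  {"dx":-6.7,"dy":-7.0,"dz":-0.2,"wx":0,"wy":0,"wz":0,"gripper":15},
  {"dx":-7.4,"dy":-6.0,"dz":0,"wx":0,"wy":0,"wz":0,"gripper":15},
  {"dx":-8.3,"dy":-4.7,"dz":0,"wx":0,"wy":0,"wz":0,"gripper":15},
  {"dx":-9.1,"dy":-3.2,"dz":0,"wx":0,"wy":0,"wz":0,"gripper":15},
  {"dx":-9.4,"dy":-1.6,"dz":0,"wx":0,"wy":0,"wz":0,"gripper":15},
  {"dx":-9.6,"dy":0.2,"dz":0,"wx":0,"wy":0,"wz":0,"gripper":15},
  {"dx":-9.4,"dy":1.7,"dz":0,"wx":0,"wy":0,"wz":0,"gripper":15},
  {"dx":-9.0,"dy":3.4,"dz":0,"wx":0,"wy":0,"wz":0,"gripper":15},
])

```text
t: 17.3
tcp_pos: [547.0, 76.1, 112.4]
ee_rot: [0.985, -0.171, 0.0, 0.0]
contact_force: [3.0, -9.4, -7.2]
width: 21.4
```

```bash
python3 an.py; for i in 4 5 6 7 8;do python3 arc.py $((136+80*i)) 10 8;done
```

```text
t 17.3 tcp [547.   76.1 112.4] ang 97.2 r 55.23 Frad -9.7 Ftan(ccw+) -1.8 Fz -7.2 w 21.4
[(-8.2, 4.9), (-7.3, 6.2), (-6.1, 7.5), (-4.7, 8.3), (-3.1, 9.1), (-1.6, 9.4), (0.1, 9.6), (1.8, 9.4)] end 536.0
[(3.4, 9.0), (4.9, 8.2), (6.2, 7.3), (7.5, 6.1), (8.3, 4.6), (9.1, 3.2), (9.4, 1.6), (9.6, -0.2)] end 616.0
[(9.4, -1.8), (9.0, -3.4), (8.2, -4.9), (7.3, -6.2), (6.1, -7.4), (4.7, -8.4), (3.1, -9.0), (1.6, -9.5)] end 696.0
[(-0.1, -9.6), (-1.8, -9.4), (-3.4, -9.0), (-4.9, -8.2), (-6.2, -7.3), (-7.5, -6.1), (-8.3, -4.7), (-9.1, -3.1)] end 776.0
[(-9.5, -1.5), (-9.5, 0.1), (-9.5, 1.7), (-8.9, 3.4), (-8.3, 4.9), (-7.2, 6.3), (-6.1, 7.4), (-4.7, 8.4)] end 856.0
```

Request:
send_rows([
  {"dx":-8.0,"dy":5.5,"dz":0.4,"wx":0,"wy":0,"wz":0,"gripper":15},
  {"dx":-7.3,"dy":6.2,"dz":0,"wx":0,"wy":0,"wz":0,"gripper":15},
  {"dx":-6.1,"dy":7.5,"dz":0,"wx":0,"wy":0,"wz":0,"gripper":15},
  {"dx":-4.7,"dy":8.3,"dz":0,"wx":0,"wy":0,"wz":0,"gripper":15},
  {"dx":-3.1,"dy":9.1,"dz":0,"wx":0,"wy":0,"wz":0,"gripper":15},
  {"dx":-1.6,"dy":9.4,"dz":0,"wx":0,"wy":0,"wz":0,"gripper":15},
  {"dx":0.1,"dy":9.6,"dz":0,"wx":0,"wy":0,"wz":0,"gripper":15},
  {"dx":1.8,"dy":9.4,"dz":0,"wx":0,"wy":0,"wz":0,"gripper":15},
])

```text
t: 18.1
tcp_pos: [498.7, 24.3, 112.4]
ee_rot: [0.985, -0.172, 0.0, -0.0]
contact_force: [9.7, 1.2, -10.1]
width: 21.3
```

```bash
python3 an.py
```

```text
t 18.1 tcp [498.7  24.3 112.4] ang 176.9 r 55.26 Frad -9.6 Ftan(ccw+) -1.7 Fz -10.1 w 21.3
```

Request:
send_rows([
  {"dx":4.1,"dy":8.7,"dz":0.6,"wx":0,"wy":0,"wz":0,"gripper":15},
  {"dx":4.9,"dy":8.2,"dz":0,"wx":0,"wy":0,"wz":0,"gripper":15},
  {"dx":6.2,"dy":7.3,"dz":0,"wx":0,"wy":0,"wz":0,"gripper":15},
  {"dx":7.5,"dy":6.1,"dz":0,"wx":0,"wy":0,"wz":0,"gripper":15},
  {"dx":8.3,"dy":4.6,"dz":0,"wx":0,"wy":0,"wz":0,"gripper":15},
  {"dx":9.1,"dy":3.2,"dz":0,"wx":0,"wy":0,"wz":0,"gripper":15},
  {"dx":9.4,"dy":1.6,"dz":0,"wx":0,"wy":0,"wz":0,"gripper":15},
  {"dx":9.6,"dy":-0.2,"dz":0,"wx":0,"wy":0,"wz":0,"gripper":15},
])

```text
t: 18.9
tcp_pos: [541.9, -32.5, 112.2]
ee_rot: [0.985, -0.172, 0.0, -0.0]
contact_force: [0.2, 8.4, 4.6]
width: 21.5
```

```bash
python3 an.py
```

```text
t 18.9 tcp [541.9 -32.5 112.2] ang -102.6 r 55.12 Frad -8.2 Ftan(ccw+) -1.6 Fz 4.6 w 21.5
```

Request:
send_rows([
  {"dx":9.2,"dy":-2.3,"dz":-0.2,"wx":0,"wy":0,"wz":0,"gripper":15},
  {"dx":9.0,"dy":-3.4,"dz":0,"wx":0,"wy":0,"wz":0,"gripper":15},
  {"dx":8.2,"dy":-4.9,"dz":0,"wx":0,"wy":0,"wz":0,"gripper":15},
  {"dx":7.3,"dy":-6.2,"dz":0,"wx":0,"wy":0,"wz":0,"gripper":15},
  {"dx":6.1,"dy":-7.4,"dz":0,"wx":0,"wy":0,"wz":0,"gripper":15},
  {"dx":4.7,"dy":-8.4,"dz":0,"wx":0,"wy":0,"wz":0,"gripper":15},
  {"dx":3.1,"dy":-9.0,"dz":0,"wx":0,"wy":0,"wz":0,"gripper":15},
  {"dx":1.6,"dy":-9.5,"dz":0,"wx":0,"wy":0,"wz":0,"gripper":15},
])

```text
t: 19.7
tcp_pos: [604.4, -0.4, 112.1]
ee_rot: [0.985, -0.171, -0.001, -0.0]
contact_force: [-12.9, 4.3, 10.8]
width: 21.6
```

```bash
python3 an.py
```

```text
t 19.7 tcp [ 6.044e+02 -4.000e-01  1.121e+02] ang -23.2 r 55.0 Frad -13.6 Ftan(ccw+) -1.2 Fz 10.8 w 21.6
```

Request:
send_rows([
  {"dx":-0.9,"dy":-9.6,"dz":-0.6,"wx":0,"wy":0,"wz":0,"gripper":15},
  {"dx":-1.8,"dy":-9.4,"dz":0,"wx":0,"wy":0,"wz":0,"gripper":15},
  {"dx":-3.4,"dy":-9.0,"dz":0,"wx":0,"wy":0,"wz":0,"gripper":15},
  {"dx":-4.9,"dy":-8.2,"dz":0,"wx":0,"wy":0,"wz":0,"gripper":15},
  {"dx":-6.2,"dy":-7.3,"dz":0,"wx":0,"wy":0,"wz":0,"gripper":15},
  {"dx":-7.5,"dy":-6.1,"dz":0,"wx":0,"wy":0,"wz":0,"gripper":15},
  {"dx":-8.3,"dy":-4.7,"dz":0,"wx":0,"wy":0,"wz":0,"gripper":15},
  {"dx":-9.1,"dy":-3.1,"dz":0,"wx":0,"wy":0,"wz":0,"gripper":15},
])

```text
t: 20.5
tcp_pos: [583.5, 67.8, 112.3]
ee_rot: [0.985, -0.171, -0.0, 0.0]
contact_force: [-3.1, -8.2, 1.3]
width: 21.5
```

```bash
python3 an.py;  python3 arc.py 417 8 8
```

```text
t 20.5 tcp [583.5  67.8 112.3] ang 57.5 r 55.09 Frad -8.6 Ftan(ccw+) -1.8 Fz 1.3 w 21.5
[(-7.6, -1.2), (-7.6, -0.2), (-7.7, 0.9), (-7.4, 1.9), (-7.1, 3.0), (-6.6, 3.9), (-6.0, 4.8), (-5.2, 5.6)] end 481.0
```

Request:
send_rows([
  {"dx":-7.7,"dy":-0.7,"dz":0,"wx":0,"wy":0,"wz":0,"gripper":15},
  {"dx":-7.6,"dy":-0.2,"dz":0,"wx":0,"wy":0,"wz":0,"gripper":15},
  {"dx":-7.7,"dy":0.9,"dz":0,"wx":0,"wy":0,"wz":0,"gripper":15},
  {"dx":-7.4,"dy":1.9,"dz":0,"wx":0,"wy":0,"wz":0,"gripper":15},
  {"dx":-7.1,"dy":3.0,"dz":0,"wx":0,"wy":0,"wz":0,"gripper":15},
  {"dx":-6.6,"dy":3.9,"dz":0,"wx":0,"wy":0,"wz":0,"gripper":15},
  {"dx":-6.0,"dy":4.8,"dz":0,"wx":0,"wy":0,"wz":0,"gripper":15},
  {"dx":-5.2,"dy":5.6,"dz":0,"wx":0,"wy":0,"wz":0,"gripper":15},
])

```text
t: 21.3
tcp_pos: [524.9, 68.1, 112.3]
ee_rot: [0.985, -0.171, -0.0, -0.0]
contact_force: [1.0, 3.0, -2.7]
width: 21.8
```

```bash
python3 an.py;  python3 arc.py 121.5 4 4
```

```text
t 21.3 tcp [524.9  68.1 112.3] ang 121.8 r 55.11 Frad 2.1 Ftan(ccw+) -2.4 Fz -2.7 w 21.8
[(-2.3, 3.1), (-2.1, 3.2), (-1.8, 3.4), (-1.6, 3.4)] end 137.5
```

Request:
send_rows([
  {"dx":-2.3,"dy":3.0,"dz":0,"wx":0,"wy":0,"wz":0,"gripper":15},
  {"dx":-2.1,"dy":3.2,"dz":0,"wx":0,"wy":0,"wz":0,"gripper":15},
  {"dx":-1.8,"dy":3.4,"dz":0,"wx":0,"wy":0,"wz":0,"gripper":15},
  {"dx":-1.6,"dy":3.3,"dz":0,"wx":0,"wy":0,"wz":0,"gripper":15},
  {"dx":0,"dy":0,"dz":0,"wx":0,"wy":0,"wz":0,"gripper":15},
  {"dx":0,"dy":0,"dz":0,"wx":0,"wy":0,"wz":0,"gripper":15},
  {"dx":0,"dy":0,"dz":0,"wx":0,"wy":0,"wz":0,"gripper":15},
])

```text
t: 22.0
tcp_pos: [513.2, 58.4, 112.3]
ee_rot: [0.985, -0.172, -0.001, 0.0]
contact_force: [-6.0, 3.8, -0.4]
width: 21.2
```

```bash
python3 an.py; python3 st.py 513.3 58.5; python3 - <<'E'
from cell import manip
from h import *
for n in ("wrist","top","scene"):
  c=manip.capture(n);cv2.imwrite(f"pics/{n}_end.png",c["frame"][:,:,::-1]); pickle.dump(c,open(n+"_end.pkl","wb"))
a=cv2.imread("pics/wrist_stop.png");b=cv2.imread("pics/wrist_end.png")
cv2.imwrite("pics/cmp.png",np.hstack([a[130:340,180:440],b[130:340,180:440]]))
E
```

```text
t 22.0 tcp [513.2  58.4 112.3] ang 137.6 r 55.08 Frad 7.0 Ftan(ccw+) 1.2 Fz -0.4 w 21.2
t 22.0 tcp [513.2  58.4 112.3] yaw -19.75 z [-0.002  0.    -1.   ] F [-6.   3.8 -0.4] w 21.2 j [0.04 0.33 1.72 0.   1.1  0.39]
tool delta [ 0.  -0.1 -0. ]
```

View pics/cmp.png

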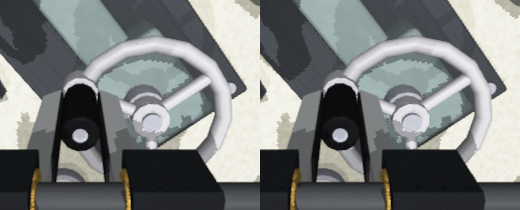

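View pics/scene_end.png

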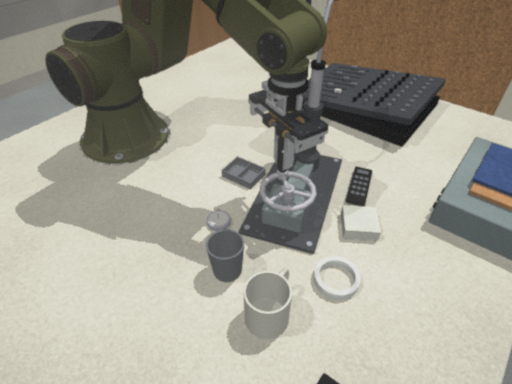

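Request:
send_rows([
  {"dx":-0.2,"dy":-0.2,"dz":0,"wx":0,"wy":0,"wz":0,"gripper":15},
  {"dx":0,"dy":0,"dz":0,"wx":0,"wy":0,"wz":0,"gripper":15},
  {"dx":0,"dy":0,"dz":0,"wx":0,"wy":0,"wz":0,"gripper":15},
  {"dx":0,"dy":0,"dz":0,"wx":0,"wy":0,"wz":0,"gripper":15},
  {"dx":0,"dy":0,"dz":0,"wx":0,"wy":0,"wz":0,"gripper":15},
])

```text
t: 22.65
tcp_pos: [513.5, 58.8, 112.3]
ee_rot: [0.985, -0.171, -0.001, 0.0]
contact_force: [-5.3, 2.6, -0.7]
width: 21.4
```

```bash
python3 an.py; python3 - <<'E'
from cell import manip
print(abs(manip.read_state()["dq"]).max()); print(manip.close_job())
E
```

```text
t 22.65 tcp [513.5  58.8 112.3] ang 137.2 r 55.1 Frad 5.6 Ftan(ccw+) 1.7 Fz -0.7 w 21.4
0.0009841728314275622
the job is handed in; nothing more can be done
None
```

The wheel was wound clockwise to its bottom stop and then back two full turns. The job is handed in with the gripper still holding the handle still.

- **Bottom stop:** I felt it about 1.28 turns clockwise of the start. The force along the winding direction jumped from about 2 N to about 31 N. A further 1 mm push raised it from 13 to 21 N with almost no movement, so it was a hard stop. With the wheel against the stop, the handle stood at 137.5–137.6° round the hub.
- **Winding back:** two turns anticlockwise ended at 137.6°. A last small move to ease the sideways load shifted that to 137.2°, so the final position is about 0.4° short of two turns as measured.
- **Grip:** close-up pictures at the stop and after the two turns look the same, with the handle still seated in the fingers. At hand-in the arm was at rest with about 6 N on the tool, at 22.7 s of the 72 s allowed.
- **Surroundings:** in the last picture from the scene camera the other things on the desk look unmoved.
- **Disagreements:** my first hub position was about 1 mm off, which pressed the handle sideways with up to about 14 N until I corrected it.

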